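# Find the true cutter base plate with a straightedge

## Robot

A 6-joint arm with a two-finger parallel gripper is mounted at the origin on the work surface. World frame = base frame: x ahead of the robot, y to its left, z up, the work surface at z = 0. Lengths are in m, angles in degrees, forces in N, time in s.
With the tool pointing down it reaches from about 0.3 to 0.75 m from the base axis. Payload 8.5 kg.
Tool frame: the origin (TCP) lies midway between the tips of the shut fingers; the grasp point (between the pads) lies 19 mm behind it (env.tcp_to_grasp is the z of the grasp point in the tool frame, in m); z points along the fingers, y is the line along which they close (so a half turn about z gives the same grasp; the last joint's range is limited). The gripper opens to 85 mm and grips with 20 to 120 N. Pads are 22 mm wide; open, the fingers measure 114 mm over their backs; the gripper's body (76 mm by 85 mm) begins 54 mm behind the grasp point. The pads swing forward as they close: fully open they stand 13 mm farther back than shut.
Start: joints at [64.039, 21.807, 74.336, -0, 83.858, -12.336], TCP at [0.13, 0.535, 0.231] pointing down, gripper open.
Joint ranges: [-178.18, 178.18], [-50.72, 133.34], [12.68, 142.11], [-81.47, 261.47], [9.98, 163.14], [-165.26, 165.26]. Speed limits (degrees/s): [136.94, 136.94, 180, 180, 180, 180].

## Interface

Orientations are given as a 3x3 rotation matrix whose columns are the frame's x, y, z axes.
In Python, from rig import env, imaging, job, models gives the robot as it stands. The module is installed in compiled form; this text tells all that it offers.
- The arm moves only by the tool jog_arm, never from a script. Its argument "plan" is text: rows parted by semicolons, each of 7 numbers parted by spaces: the turn, a rotation vector about the tool's x, y, z in degrees, then the shift along the tool's x, y, z in cm, then the closure in counts, from 0 (fully open) to 255 (shut). In form: rx ry rz x y z claw; .... A call has 1 to 10 rows; each row shifts and turns the commanded pose from where the row before left it, along the tool's axes as they then stand; what a row does not reach is not made up. A row lasts 1/12 s, in which the tool goes at most 41.7 mm and 7.16 degrees, less where a joint would pass 70% of its speed; a pose out of reach is approached as far as the arm can. A call with a gripper value outside its range is refused whole. The fingers move at their own pace and stop on an object; "grip_force" is the grip in N (left out, the last holds). Time passes only in rows, so rows that do not move let the fingers close. It gives the time, the measured TCP pose, the force, the opening and the grip force at its end, in the units of the state.
- env.observe(): the state, without advancing time (a new reading comes with each control period).
- imaging.get_image(name): name is "scene" or "side" or "wrist"; returns a dict with "pixels" (420x560x3 uint8, red, green, blue), "depth" (420x560 float32, m along the optical axis (not along the pixel's ray), 0 where there is no reading), "fov_y" (degrees; the focal length in pixels is half the picture's height over the tangent of half this angle, whatever the lens; pixels are square), "cx", "cy" (the principal point, pixels), "world_from_camera" (4x4, takes a point from camera to world coordinates). Camera axes: x right, y down, z forward; pixel columns grow to the right and rows downward; lengths in m; the calibration is good to about 2 mm. A picture is of the moment at which its call begins.
- job.close_job(): hands the job in; it is judged then, once.
Trained networks look in the newest picture that a camera, given by its name, has taken for a name from the list of things; names that differ only in an ending like _2 or _b are one class to them, and where a whole thing is asked for, a point or a joint stands for the part that bears it (a point fixed in the world has none). Each returns a list of dicts, best first, with "confidence" (0 to 1); they miss things now and then, are a little off and sometimes report something else, mostly with a low value. They report only what shows in the picture. A call takes as long as a camera call. They do not tell look-alikes from the thing itself.
- models.outline_of(camera, query): "region" (420x560 bool, what is visible of it) and "bbox" ([centre column, centre row, width, height] in pixels, round what is visible of it).
- models.tip_of(camera, query): "at" ([column, row] in pixels: a listed point, or the origin of a listed thing).
The state is a dict: "time_s": time; "q": joint angles; "qvel": joint speeds; "joint_efforts": joint torques, N m; "position": TCP position; "tool_rot": TCP orientation; "ft_force": force on the tool from outside, world axes, zero at the start; "wrist_torque": the same for the moment, N m; "grip_width": finger opening in m; "gripper_force": force on a finger pad.
Only numpy, scipy, OpenCV 4.12 (cv2) and the standard library are available. Lean on these libraries where they do the work, as an engineer would, in place of code of your own. Each camera call takes 0.05 s, during which the arm holds its last target. There are 200 camera calls.

## Task

One of the two steel base plates on the plywood tray is slightly bowed, the other is true: find the true one by laying the straightedge lengthways along the middle of a plate, letting go, then pressing down its red end and after that its blue end with the fingertips, about half a second each, to see whether it rocks. If it rocks, lay it on the other plate and test that one the same way, red end first. Leave the straightedge lying on the true plate, and leave the thread cone, pattern weight and screwdriver where they are.

Things in the scene. Friction and masses are not known exactly. Their poses are not given: they have to be found in the camera images.
- straightedge: Loose aluminium bar, 184 (x) x 30 (y) x 6 mm, 0.2-0.42 kg, flat on the table at the robot's right. Black grip rib on its middle, 60 (x) x 14 (y), from 6 to 34 mm above the underside: pinch it across the 14 mm. Red pad on the top at the +x end, blue at the -x end. Origin: centre of underside, z up. On the true plate it lies level and stays still when an end is pressed.
- red_end (a point): Centre of the top of the red pad (26 x 30 mm), 79 mm from the straightedge's middle, 7.5 mm above its underside: press the red end here.
- blue_end (a point): Centre of the top of the blue pad (26 x 30 mm), 79 mm from the straightedge's middle on the other side, 7.5 mm above its underside: press the blue end here.
- tray: Fixed plywood tray, 250 (x) x 290 (y) x 12 mm, a low wooden strip (top at 17 mm) along both 290 mm edges. Origin: centre of its underside, on the table. Two look-alike grey steel base plates with dark slots are fixed on it side by side along its y, each 210 (tray x) x 110 mm (tray y), 24 mm apart. Which of them is bowed differs from run to run.
- place_left (a point): Middle of the top of the plate on the tray's +y half, 67 mm from the tray's centre line, 22 mm above the table (the true plate's flat top; the bowed one is 1.5 mm higher here). The straightedge's length goes along the tray's x, its origin here.
- place_right (a point): As place_left, for the tray's -y half. The bowed plate's top is highest (23.5 mm) along a line across its middle, parallel to tray y, and slopes evenly to 20.5 mm at both 110 mm edges: on it the straightedge tips 0.02-0.03 rad to one side, and pressing its high end sends that end down about 5 mm and the other up as much.
- thread_cone: Bystander: red thread cone standing upright, 60 mm across the foot, 105 mm high, loose. Origin: centre of its underside.
- pattern_weight: Bystander: brass pattern weight, a disc 70 mm across and 16 mm thick with a knob, 42 mm high in all, loose. Origin: centre of its underside.
- screwdriver: Bystander: screwdriver with a red handle, lying on the table at the robot's left beyond the tray, loose. Origin: under its middle.
There are look-alikes about, which are no part of the job. Of the things that look like the straightedge, take the one that is nearest to the robot's base at the start.

How it is judged (in metres and radians):
On the way, in this order (a step that is already met when the one before it is completed fails the run):
1. the straightedge lies level, released, lengthways along the middle of the true plate (x of straightedge in the frame of tray between -0.018 and 0.018 m and z of straightedge in the frame of tray between 0.0207 and 0.0233 m and (y of straightedge in the frame of tray between 0.047 and 0.087 m or y of straightedge in the frame of tray between -0.087 and -0.047 m) and angle between the x axis of straightedge and the x axis of tray, either way round below 0.14 rad and angle between straightedge's own z axis and vertical below 0.012 rad and contact force between the fingers and straightedge below 0.1 N and linear speed of straightedge below 0.01 m/s), for 0.2 s.
2. its red end is pressed down with the fingertips while it lies on the true plate (x of straightedge in the frame of tray between -0.018 and 0.018 m and z of straightedge in the frame of tray between 0.0207 and 0.0233 m and (y of straightedge in the frame of tray between 0.047 and 0.087 m or y of straightedge in the frame of tray between -0.087 and -0.047 m) and angle between the x axis of straightedge and the x axis of tray, either way round below 0.14 rad and angle between straightedge's own z axis and vertical below 0.012 rad and contact force between the fingers and straightedge above 3 N and horizontal distance between the grasp point and red_end below 0.03 m), for 0.1 s.
3. then its blue end is pressed down with the fingertips while it lies on the true plate (x of straightedge in the frame of tray between -0.018 and 0.018 m and z of straightedge in the frame of tray between 0.0207 and 0.0233 m and (y of straightedge in the frame of tray between 0.047 and 0.087 m or y of straightedge in the frame of tray between -0.087 and -0.047 m) and angle between the x axis of straightedge and the x axis of tray, either way round below 0.14 rad and angle between straightedge's own z axis and vertical below 0.012 rad and contact force between the fingers and straightedge above 3 N and horizontal distance between the grasp point and blue_end below 0.03 m), for 0.1 s.
At the end, for the whole second after the job is handed in: Straightedge released, at rest on the true plate: level within 0.012 rad, underside within 1.3 mm of the flat top, lengthways within 0.14 rad, its middle within 18 mm (along) and 20 mm (across) of the plate's middle; thread cone, pattern weight and screwdriver within 30 mm of their starts (all of step 1 and distance of each of thread_cone, pattern_weight, screwdriver from where it was at the start of the episode below 0.03 m); the robot touches nothing.
It fails at once if the thread cone is moved more than 30 mm (distance of thread_cone from where it was at the start of the episode above 0.03 m).
It fails at once if the brass pattern weight is moved more than 30 mm (distance of pattern_weight from where it was at the start of the episode above 0.03 m).
It fails at once if the screwdriver is moved more than 30 mm (distance of screwdriver from where it was at the start of the episode above 0.03 m).
It also fails if it takes over 72 s, if anything falls off the work surface, if the arm or the gripper's body presses on something with over 40 N, if the wrist force passes 120 N, or if a joint passes its speed limit or range.

## Working session

There is one attempt and no reset: what is moved stays moved. The work goes in short steps, Python scripts to look and compute and a tool call to move; the robot and the scene stay as the last step left them, time stands still between calls to the robot, and variables do not carry over. Pictures are saved under pics/ and viewed, at most 10 in all, crops included, and the job is handed in when it is done.

Besides the shell and the picture viewer there is one more tool, called after ">>>" as name(argument=value, ...), one argument or row to a line, values as JSON. jog_arm: Moves the arm, as the interface text tells. Its arguments: {"type":"object","properties":{"plan":{"type":"string"},"grip_force":{"type":"number"}},"required":["plan"]}

```bash
mkdir -p pics
cat > h.py <<'E'
import numpy as np, cv2
from rig import env, imaging, job, models
def K(im):
    H=im["pixels"].shape[0]; return H/2/np.tan(np.radians(im["fov_y"])/2)
def cloud(im):
    d=im["depth"]; f=K(im); v,u=np.mgrid[:d.shape[0],:d.shape[1]]
    P=np.stack([(u-im["cx"])*d/f,(v-im["cy"])*d/f,d],-1); T=im["world_from_camera"]
    W=P@T[:3,:3].T+T[:3,3]; W[d==0]=np.nan; return W
def save(im,n): cv2.imwrite("pics/"+n,im["pixels"][:,:,::-1])
E
python3 - <<'E'
from h import *
np.set_printoptions(precision=4,suppress=True)
s=env.observe(); print(s["time_s"],s["position"],s["tool_rot"],env.tcp_to_grasp,s["grip_width"])
ims=[imaging.get_image(n) for n in("scene","side")]
cv2.imwrite("pics/a.png",cv2.resize(np.hstack([i["pixels"] for i in ims])[:,:,::-1],(800,300)))
save(ims[0],"scene0.png")
for n,im in zip(("scene","side"),ims):
    W=cloud(im)
    print(n,im["world_from_camera"][:3,3])
    for q in("straightedge","tray","thread_cone","pattern_weight","screwdriver"):
        for r in models.outline_of(n,q):
            p=W[r["region"]]; print(q,round(r["confidence"],2),np.round(r["bbox"]),np.nanmedian(p,0),np.nanmin(p,0),np.nanmax(p,0))
    for q in("red_end","blue_end","place_left","place_right"):
        for r in models.tip_of(n,q):
            c,w=np.round(r["at"]).astype(int); print(q,round(r["confidence"],2),c,w,W[w,c])
E
```

```text
0.0 [0.1294 0.5343 0.2307] [[-0.9719  0.2355 -0.0007]
 [ 0.2355  0.9719 -0.0013]
 [ 0.0003 -0.0014 -1.    ]] -0.0187 0.08496572205006826
scene [1.2791 0.1562 1.1205]
straightedge 0.63 [206. 195.  37.  47.] [ 0.5108 -0.2596  0.0078] [ 0.3998 -0.2896 -0.003 ] [ 0.5934 -0.2385  0.0393]
straightedge 0.6 [170. 260.  49.  55.] [ 0.7423 -0.2718  0.0074] [ 0.6624 -0.3575 -0.0054] [ 0.8017 -0.2036  0.0394]
straightedge 0.6 [147. 157.  30.  46.] [ 0.4243 -0.4872  0.0074] [ 0.3208 -0.5148 -0.0026] [ 0.5059 -0.4694  0.0388]
straightedge 0.43 [227. 273.  23.  32.] [ 0.7551 -0.1045  0.0499] [ 0.6766 -0.153  -0.0033] [ 0.7728 -0.0814  0.1098]
tray 0.98 [301. 238. 123. 103.] [0.6038 0.0486 0.013 ] [ 0.4242 -0.1026 -0.0046] [0.6914 0.1952 0.0294]
thread_cone 0.61 [226. 272.  22.  33.] [ 0.7553 -0.1055  0.0484] [ 0.681  -0.1545 -0.0038] [ 0.7728 -0.0826  0.1098]
pattern_weight 0.97 [291. 303.  25.  26.] [0.7731 0.0648 0.0175] [ 0.7226  0.0289 -0.0026] [0.8019 0.0994 0.0465]
screwdriver 0.68 [439. 264.  10.  69.] [0.515  0.4181 0.0216] [ 0.4464  0.4045 -0.0028] [0.643  0.431  0.0316]
red_end 0.92 158 2
[... 994 characters left out ...]
wdriver 0.75 [243. 164.  45.   3.] [0.5053 0.4116 0.0109] [ 0.4431  0.3959 -0.007 ] [0.6331 0.4832 0.0258]
screwdriver 0.62 [272. 265.  66.  21.] [ 0.4929 -0.27    0.005 ] [ 0.405  -0.2907 -0.0052] [ 0.5869 -0.2352  0.0343]
red_end 0.91 302 265 [ 0.5815 -0.2847  0.0068]
red_end 0.86 220 342 [ 0.3235 -0.4988  0.0056]
red_end 0.78 342 271 [ 0.6804 -0.3372  0.0062]
blue_end 0.91 289 324 [ 0.4882 -0.4853  0.0045]
blue_end 0.81 359 241 [ 0.7847 -0.2148  0.0041]
blue_end 0.8 242 266 [ 0.4179 -0.2417  0.0036]
blue_end 0.17 265 195 [0.5649 0.1178 0.0188]
place_left 0.57 267 194 [0.5724 0.118  0.0216]
place_left 0.55 334 229 [ 0.7321 -0.1391  0.0084]
place_right 0.62 271 216 [ 0.5527 -0.0279  0.0192]
```

Run:
```python
import cv2
a=cv2.imread("pics/scene0.png")[110:340,120:470]; cv2.imwrite("pics/a1.png",cv2.resize(a,(798,524),interpolation=cv2.INTER_CUBIC))
```

```text
(no output)
```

View pics/a1.png

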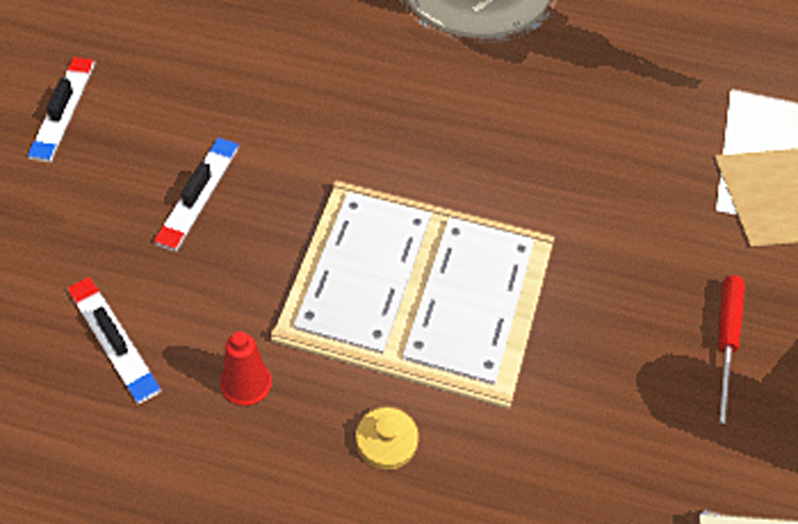

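The view shows the wanted (nearest) straightedge at crop (197,193), with red towards +x. The tray is centred at (413,293), the cone is at (246,370) and the weight at (388,437), both just beyond the tray's +x edge.

```bash
cat >> h.py <<'E'
def rect(p):
    p=p[~np.isnan(p[:,0])]; (c,(w,h),a)=cv2.minAreaRect((p[:,:2]*1000).astype(np.float32)); 
    if w<h: w,h,a=h,w,a+90
    return np.round([c[0]/1000,c[1]/1000],4),round(w),round(h),round((a+90)%180-90,2)  # angle of long axis
def bow(W,c,ang):
    a=np.radians(ang); R=np.array([[np.cos(a),np.sin(a)],[-np.sin(a),np.cos(a)]]); q=(W[...,:2]-c)@R.T
    for s,n in((1,"left"),(-1,"right")):
        m=(abs(q[...,0])<.098)&(abs(q[...,1]-s*.067)<.048)&(abs(W[...,2]-.02)<.02)
        x,y,z=q[m][:,0],q[m][:,1],W[m][:,2]
        A=np.c_[np.ones_like(x),x,y,abs(x)]; k,res,_,_=np.linalg.lstsq(A,z,rcond=None); print(n,len(z),k,"sd",np.std(z-A@k)/np.sqrt(len(z))*30)
E
python3 - <<'E'
from h import *
np.set_printoptions(precision=4,suppress=True)
for n in("scene","side"):
    im=imaging.get_image(n); W=cloud(im)
    t=models.outline_of(n,"tray")[0]["region"]; c,w,h,a=rect(W[cv2.erode(t.astype(np.uint8),np.ones((2,2)))>0]); print(n,"tray",c,w,h,a)
    ang=a-90 if a>0 else a+90
    bow(W,c,ang)
    for r in models.outline_of(n,"straightedge"):
        p=W[r["region"]]; m=np.nanmedian(p,0)
        if abs(m[1]+.262)<.03 and abs(m[0]-.5)<.03:
            print("se",rect(p[p[:,2]<.016])); k=p[p[:,2]>.025]; print("rib",rect(k),np.nanmean(k,0))
E
```

```text
scene tray [0.5645 0.0486] 286 249 88.43
left 2118 [ 0.0225 -0.0012  0.0015 -0.0004] sd 0.0014219564875703398
right 2008 [ 0.0238  0.0002 -0.0014 -0.0272] sd 0.0015218818916016362
se (array([ 0.499 , -0.2623]), 185, 34, -7.31)
rib (array([ 0.4998, -0.2616]), 62, 15, -6.27) [ 0.5026 -0.2611  0.0328]
side tray [0.5606 0.0363] 284 247 88.87
left 830 [ 0.016   0.0004  0.0435 -0.0024] sd 0.0030381764134045255
right 1041 [ 0.0232 -0.001   0.0383 -0.0298] sd 0.0025112106331618583
se (array([ 0.4961, -0.2649]), 183, 36, -5.23)
rib (array([ 0.4958, -0.2661]), 59, 15, -5.66) [ 0.496  -0.2679  0.0301]
```

>>> jog_arm(
  plan="0 0 -6.1 0 0 0 0; 0 0 -6.1 0 0 0 0; 0 0 0 -2.5 -3.1 -0.4 0; 0 0 0 -2.5 -3.1 -0.4 0; 0 0 0 -2.5 -3.1 -0.4 0; 0 0 0 -2.5 -3.1 -0.4 0; 0 0 0 -2.5 -3.1 -0.4 0; 0 0 0 -2.5 -3.1 -0.4 0; 0 0 0 -2.5 -3.1 -0.4 0; 0 0 0 -2.5 -3.1 -0.4 0",
)

```text
time_s: 2.13
position: [0.324, 0.2799, 0.2638]
tool_rot: [[-1.0, 0.025, 0.001], [0.025, 1.0, 0.0], [-0.001, 0.0, -1.0]]
ft_force: [-0.4, 0.6, 0.2]
grip_width: 0.0857
gripper_force: 0.0
```

>>> jog_arm(
  plan="0 0 0 -2.5 -3.1 -0.4 0; 0 0 0 -2.5 -3.1 -0.4 0; 0 0 0 -2.5 -3.1 -0.4 0; 0 0 0 -2.5 -3.1 -0.4 0; 0 0 0 -2.5 -3.1 -0.4 0; 0 0 0 -2.5 -3.1 -0.4 0; 0 0 0 -2.5 -3.1 -0.4 0; 0 0 0 0 0 0 0; 0 0 0 0 0 0 0",
)

```text
time_s: 2.88
position: [0.4936, 0.0589, 0.2909]
tool_rot: [[-1.0, 0.028, -0.001], [0.028, 1.0, 0.0], [0.001, 0.0, -1.0]]
ft_force: [-0.1, 0.1, -0.7]
grip_width: 0.0852
gripper_force: 0.0
```

```bash
cat >> h.py <<'E'
def whereto(p,yaw=None):
    "shift in tool axes (cm) to reach p after turn rz that brings tool x to yaw"
    s=env.observe(); R=np.array(s["tool_rot"]); y0=np.degrees(np.arctan2(R[1,0],R[0,0])); rz=0
    if yaw is not None:
        rz=-((yaw-y0+180)%360-180)
    a=np.radians(y0-rz); Rn=np.array([[np.cos(a),np.sin(a),0],[np.sin(a),-np.cos(a),0],[0,0,-1.]])
    print("t",s["time_s"],"at",s["position"],"yaw",y0,"z",R[:,2],"q",s["q"],"F",s["ft_force"],"rz",rz,"shift cm",100*Rn.T@(np.array(p)-s["position"]))
E
python3 - <<'E'
from h import *
np.set_printoptions(precision=4,suppress=True)
n="wrist"; im=imaging.get_image(n); save(im,"w1.png"); W=cloud(im); print(im["world_from_camera"])
for r in models.outline_of(n,"tray")[:1]: print(rect(W[r["region"]]),r["bbox"])
for q in("place_left","place_right"):
    for r in models.tip_of(n,q): c,w=np.round(r["at"]).astype(int); print(q,round(r["confidence"],2),c,w,W[w,c])
bow(W,np.array([.563,.048]),-1.4)
whereto([.499,-.263,.12],174)
E
```

```text
[[ 0.0275  0.9447  0.3268  0.4089]
 [ 0.9996 -0.0256 -0.01    0.061 ]
 [-0.0011  0.327  -0.945   0.4342]
 [ 0.      0.      0.      1.    ]]
(array([0.5639, 0.046 ]), 301, 259, 88.39) [274.7, 205.1, 239.8, 182.1]
left 10609 [ 0.023   0.0007 -0.0016 -0.0004] sd 0.0002301241382218707
right 10616 [ 0.0244 -0.0002 -0.0014 -0.0284] sd 0.00022709567058357401
t 3.0833 at [0.4922 0.0613 0.2915] yaw 178.66207417230757 z [-0.      0.0001 -1.    ] q [ -6.6027  14.0955  75.7536   0.0075  90.1542 -95.2647] F [0.3645 0.0764 0.045 ] rz 4.66207417230757 shift cm [ -4.0688 -32.1858  17.1453]
```

View pics/w1.png

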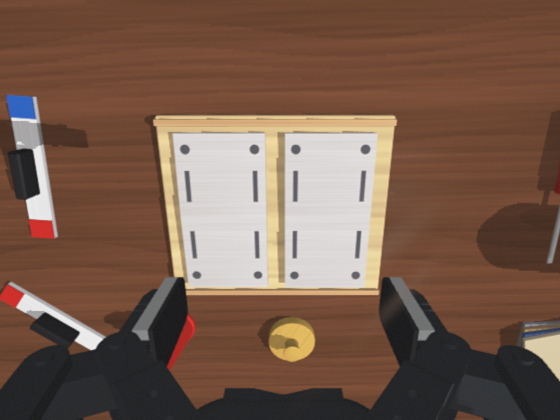

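The wrist view shows the tray at columns 155–395. Its −y plate (left in the picture) is the one that reads bowed in depth, at 0.028 slope on each side. I'll test the +y plate first and go to the straightedge now.

>>> jog_arm(
  plan="0 0 4.7 0 0 0 0; 0 0 0 -0.45 -3.6 1.8 0; 0 0 0 -0.45 -3.6 1.8 0; 0 0 0 -0.45 -3.6 1.8 0; 0 0 0 -0.45 -3.6 1.8 0; 0 0 0 -0.45 -3.6 1.8 0; 0 0 0 -0.45 -3.6 1.8 0; 0 0 0 -0.45 -3.6 1.8 0; 0 0 0 -0.45 -3.6 1.8 0; 0 0 0 -0.45 -3.4 1.8 0",
)

```text
time_s: 3.92
position: [0.4988, -0.2649, 0.1289]
tool_rot: [[-0.994, 0.105, 0.001], [0.105, 0.994, -0.0], [-0.001, -0.0, -1.0]]
ft_force: [-0.1, -0.3, 0.8]
grip_width: 0.0853
gripper_force: 0.0
```

>>> jog_arm(
  plan="0 0 0 0 0 0 0; 0 0 0 0 0 0 0",
)

```text
time_s: 4.08
position: [0.4985, -0.2643, 0.1284]
tool_rot: [[-0.994, 0.108, -0.001], [0.108, 0.994, 0.001], [0.002, 0.001, -1.0]]
ft_force: [1.1, 0.7, 0.9]
grip_width: 0.0857
gripper_force: 0.0
```

Run:
```python
from h import *
np.set_printoptions(precision=4,suppress=True)
n="wrist"
# plate-hole check from w1 is not repeated; straightedge from near
im=imaging.get_image(n); save(im,"w2.png"); W=cloud(im)
for r in models.outline_of(n,"straightedge"):
    p=W[r["region"]]; print(round(r["confidence"],2),"se",rect(p[p[:,2]<.014])); k=p[p[:,2]>.029]
    if len(k)>20: print("rib top",rect(k),np.nanmedian(k,0))
for q in("red_end","blue_end"):
    for r in models.tip_of(n,q): c,w=np.round(r["at"]).astype(int); print(q,round(r["confidence"],2),c,w,W[w,c])
whereto([.499,-.263,.011],174)
```

```text
0.75 se (array([ 0.6923, -0.3261]), 70, 32, 50.04)
0.71 se (array([ 0.4988, -0.263 ]), 190, 32, -5.48)
rib top (array([ 0.4958, -0.2634]), 60, 14, -6.55) [ 0.493  -0.2631  0.0345]
0.59 se (array([ 0.4655, -0.4756]), 87, 39, -22.16)
red_end 0.72 280 286 [ 0.5763 -0.2757  0.0081]
red_end 0.61 225 383 [ 0.681  -0.3425  0.0075]
blue_end 0.82 16 219 [ 0.4894 -0.4855  0.0086]
blue_end 0.56 282 98 [ 0.4185 -0.2567  0.0074]
t 4.2833 at [ 0.4993 -0.2627  0.1303] yaw 173.9933561152119 z [ 0.0011 -0.0008 -1.    ] q [ -39.7806   28.4074   81.1924    0.0068   70.3225 -123.7762] F [0.2264 0.0932 0.0525] rz -0.006643884788104515 shift cm [ 0.0223 -0.0283 11.9319]
```

View pics/w2.png

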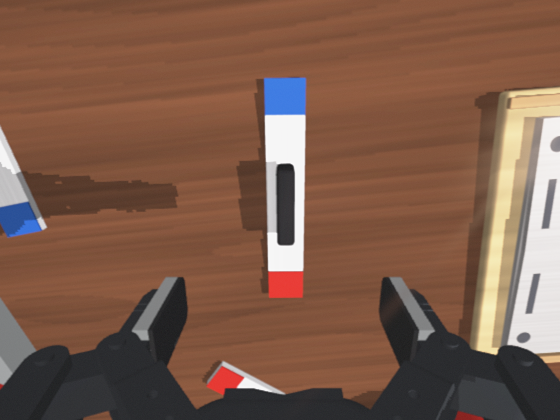

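The wrist view shows the wanted straightedge lying along the tool x axis at columns 264–306. Its rib is centred at (286,204), the red end is at (285,284), and it is centred between the fingers.

>>> jog_arm(
  plan="0 0 0 0.2 -0.1 3 0; 0 0 0 0 0 3 0; 0 0 0 0 0 3 0; 0 0 0 0 0 2 0; 0 0 0 0 0 0.9 0; 0 0 0 0 0 0 0; 0 0 0 0 0 0 255; 0 0 0 0 0 0 255; 0 0 0 0 0 0 255; 0 0 0 0 0 0 255",
  grip_force=60,
)

```text
time_s: 5.12
position: [0.4972, -0.2652, 0.0115]
tool_rot: [[-0.994, 0.107, 0.002], [0.107, 0.994, -0.001], [-0.002, -0.001, -1.0]]
ft_force: [0.4, -0.0, 0.0]
grip_width: 0.0387
gripper_force: 0.0
```

>>> jog_arm(
  plan="0 0 0 0 0 0 255; 0 0 0 0 0 0 255; 0 0 0 0 0 0 255; 0 0 0 0 0 0 255; 0 0 0 0 0 0 255; 0 0 0 0 0 0 255",
)

```text
time_s: 5.62
position: [0.4969, -0.2651, 0.011]
tool_rot: [[-0.994, 0.107, 0.001], [0.107, 0.994, -0.001], [-0.001, -0.0, -1.0]]
ft_force: [-0.1, 1.6, 5.9]
grip_width: 0.0127
gripper_force: 60.0
```

>>> jog_arm(
  plan="0 0 0 0 0 -0.5 255; 0 0 0 0 0 -1 255; 0 0 0 0 0 -2 255; 0 0 0 0 0 -3 255; 0 0 0 0 0 -3 255; 0 0 0 0 0 -2 255; 0 0 0 0 0 -1.5 255; 0 0 0 0 0 0 255; 0 0 0 0 0 0 255",
)

```text
time_s: 6.37
position: [0.4966, -0.2649, 0.1407]
tool_rot: [[-0.994, 0.107, 0.001], [0.107, 0.994, -0.001], [-0.001, -0.0, -1.0]]
ft_force: [0.1, 0.9, -3.7]
grip_width: 0.0131
gripper_force: 58.8
```

Run:
```python
from h import *
np.set_printoptions(precision=4,suppress=True)
n="wrist"; im=imaging.get_image(n); save(im,"w3.png"); W=cloud(im)
for r in models.outline_of(n,"straightedge"):
    p=W[r["region"]]; print(round(r["confidence"],2),"se",rect(p),np.nanmedian(p,0))
for q in("red_end","blue_end"):
    for r in models.tip_of(n,q): c,w=np.round(r["at"]).astype(int); print(q,round(r["confidence"],2),c,w,W[w,c])
# plate from the hole pattern in w1 (camera pose then)
a=cv2.imread("pics/w1.png")[:,:,::-1]; T=np.array([[.0275,.9447,.3268,.4089],[.9996,-.0256,-.01,.061],[-.0011,.327,-.945,.4342]])
f=K(im)
g=cv2.cvtColor(a,cv2.COLOR_RGB2GRAY)
for u,v in((296,149),(365,149),(294,275),(356,275),(185,149),(254,149),(197,275),(258,275)):
    s=g[v-7:v+8,u-7:u+8].astype(float); m=s<115; vv,uu=np.nonzero(m); u1,v1=u-7+uu.mean(),v-7+vv.mean()
    d=T[:,:3]@np.array([(u1-im["cx"])/f,(v1-im["cy"])/f,1]); print(round(u1,1),round(v1,1),(T[:,3]+d*(.022-T[2,3])/d[2])[:2])
whereto([.5655,.115,.15],178.6)
```

```text
0.95 se (array([ 0.4486, -0.4908]), 109, 37, 5.08) [ 0.4629 -0.4815  0.0072]
0.64 se (array([ 0.4835, -0.2649]), 176, 60, -6.45) [ 0.4564 -0.2624  0.1374]
red_end 0.71 278 396 [ 0.4855 -0.2653  0.2171]
blue_end 0.92 281 108 [ 0.4186 -0.2578  0.1383]
blue_end 0.67 27 215 [ 0.4892 -0.4871  0.0082]
295.3 148.9 [0.4748 0.0738]
365.1 148.7 [0.4768 0.158 ]
294.0 274.7 [0.647  0.0693]
355.1 274.7 [0.6491 0.1531]
184.4 149.0 [ 0.4712 -0.0602]
254.0 148.8 [0.4732 0.0239]
196.2 274.6 [ 0.6431 -0.065 ]
257.5 274.5 [0.6452 0.0192]
t 6.5667 at [ 0.4962 -0.2646  0.139 ] yaw 173.87386330173655 z [-0.0021  0.0017 -1.    ] q [ -40.1254   27.7929   80.6569   -0.0024   71.703  -123.9984] F [ 0.173  -0.4457 -4.0653] rz -4.726136698263446 shift cm [-5.9997 38.1148 -1.0985]
```

View pics/w3.png

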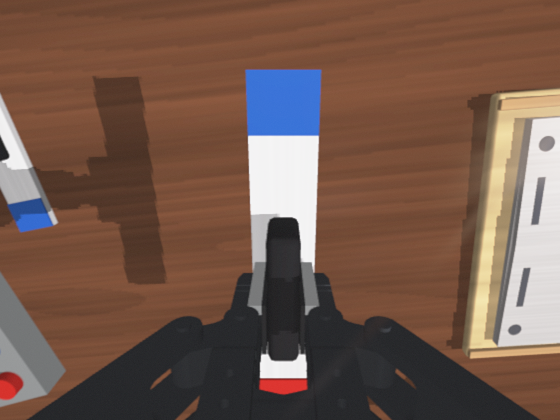

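The bar is held level by its rib at (284,290), with the blue end at (283,103). Carrying it to the +y plate.

>>> jog_arm(
  plan="0 0 -4.7 0 1 0 255; 0 0 0 -0.7 2.5 -0.2 255; 0 0 0 -0.7 3.8 -0.2 255; 0 0 0 -0.7 4 -0.2 255; 0 0 0 -0.7 4 -0.2 255; 0 0 0 -0.7 4 -0.2 255; 0 0 0 -0.7 4 -0.1 255; 0 0 0 -0.7 4 0 255; 0 0 0 -0.4 4 0 255; 0 0 0 -0.3 4 0 255",
)

```text
time_s: 7.4
position: [0.5621, 0.0886, 0.1504]
tool_rot: [[-1.0, 0.025, -0.002], [0.025, 1.0, 0.0], [0.002, 0.0, -1.0]]
ft_force: [0.8, -1.0, -2.2]
grip_width: 0.0128
gripper_force: 58.9
```

>>> jog_arm(
  plan="0 0 0 0 2.2 0 255; 0 0 0 0 0.6 0 255; 0 0 0 0 0 2 255; 0 0 0 0 0 3 255; 0 0 0 0 0 3 255; 0 0 0 0 0 1.5 255; 0 0 0 0 0 0 255; 0 0 0 0 0 0 255",
)

```text
time_s: 8.07
position: [0.5628, 0.1139, 0.0558]
tool_rot: [[-1.0, 0.025, -0.002], [0.025, 1.0, -0.0], [0.002, -0.0, -1.0]]
ft_force: [-0.0, -1.1, -2.6]
grip_width: 0.013
gripper_force: 59.0
```

Run:
```python
from h import *
np.set_printoptions(precision=4,suppress=True)
n="wrist"; im=imaging.get_image(n); save(im,"w4.png"); W=cloud(im)
for r in models.tip_of(n,"blue_end"): c,w=np.round(r["at"]).astype(int); print(round(r["confidence"],2),c,w,W[w,c])
whereto([.5615,.1155,.035],178.5)
```

```text
0.59 282 106 [0.4837 0.1151 0.0543]
t 8.1667 at [0.5638 0.1141 0.0575] yaw 178.5541499663192 z [ 0.0021 -0.0001 -1.    ] q [ -0.3398  34.4276  84.1249  -0.0065  61.3291 -88.8908] F [ 0.4897 -0.2701 -2.6268] rz 0.054149966319187115 shift cm [0.2316 0.1307 2.248 ]
```

View pics/w4.png

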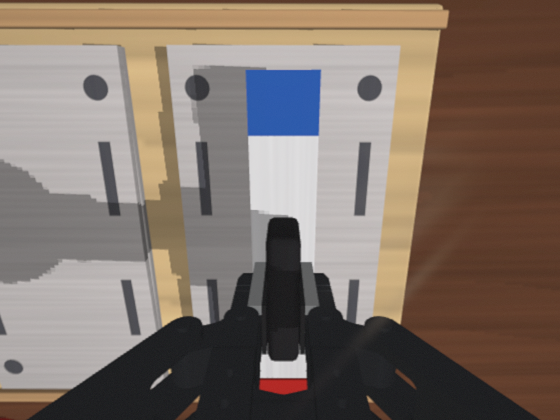

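The bar is centred over the +y plate, at column 283 between the holes at 197 and 369. Lowering it until contact.

>>> jog_arm(
  plan="0 0 0 0.2 0 1 255; 0 0 0 0 0 0.8 255; 0 0 0 0 0 0.3 255; 0 0 0 0 0 0 255; 0 0 0 0 0 0 255; 0 0 0 0 0 0.05 255; 0 0 0 0 0 0.05 255; 0 0 0 0 0 0 255",
)

```text
time_s: 8.83
position: [0.5611, 0.1146, 0.0345]
tool_rot: [[-1.0, 0.025, 0.0], [0.025, 1.0, 0.0], [-0.0, 0.0, -1.0]]
ft_force: [-0.1, -0.5, -4.1]
grip_width: 0.0125
gripper_force: 59.2
```

>>> jog_arm(
  plan="0 0 0 0 0 0.05 255; 0 0 0 0 0 0.05 255; 0 0 0 0 0 0 255; 0 0 0 0 0 0 255",
)

```text
time_s: 9.17
position: [0.561, 0.1145, 0.0333]
tool_rot: [[-1.0, 0.025, -0.0], [0.025, 1.0, 0.0], [0.0, 0.0, -1.0]]
ft_force: [0.0, 0.1, -4.0]
grip_width: 0.0128
gripper_force: 59.2
```

>>> jog_arm(
  plan="0 0 0 0 0 0.05 255; 0 0 0 0 0 0.05 255; 0 0 0 0 0 0 255; 0 0 0 0 0 0 255",
)

```text
time_s: 9.5
position: [0.561, 0.1146, 0.033]
tool_rot: [[-1.0, 0.025, 0.001], [0.025, 1.0, -0.0], [-0.001, -0.0, -1.0]]
ft_force: [-2.9, 0.0, 6.7]
grip_width: 0.0126
gripper_force: 60.3
```

>>> jog_arm(
  plan="0 0 0 0 0 0.05 255; 0 0 0 0 0 0 255; 0 0 0 0 0 0 255",
)

```text
time_s: 9.75
position: [0.5611, 0.1146, 0.033]
tool_rot: [[-1.0, 0.025, 0.001], [0.025, 1.0, -0.0], [-0.001, -0.0, -1.0]]
ft_force: [-5.0, 0.1, 10.0]
grip_width: 0.0128
gripper_force: 61.2
```

>>> jog_arm(
  plan="0 0 0 0 0 0 190; 0 0 0 0 0 0 150; 0 0 0 0 0 0 110; 0 0 0 0 0 0 110; 0 0 0 0 0 -1 110; 0 0 0 0 0 -2 110; 0 0 0 0 0 -3 110; 0 0 0 0 0 -3 110; 0 0 0 0 0 -2 110",
)

```text
time_s: 10.5
position: [0.5616, 0.1146, 0.1453]
tool_rot: [[-1.0, 0.025, 0.004], [0.025, 1.0, 0.0], [-0.004, 0.0, -1.0]]
ft_force: [-0.6, -0.5, -0.3]
grip_width: 0.0484
gripper_force: 0.0
```

Run:
```python
from h import *
np.set_printoptions(precision=4,suppress=True)
n="wrist"; im=imaging.get_image(n); save(im,"w5.png"); W=cloud(im)
for r in models.outline_of(n,"straightedge"):
    p=W[r["region"]]; print(round(r["confidence"],2),"se",rect(p[p[:,2]<.038]),np.nanmedian(p,0))
    if r is not None and abs(np.nanmedian(p[:,1])-.115)<.03:
        q=p[(p[:,2]>.02)&(p[:,2]<.038)]; k=np.linalg.lstsq(np.c_[np.ones(len(q)),q[:,:2]-[.5615,.1145]],q[:,2],rcond=None)[0]; print("top plane",k)
for e in("red_end","blue_end"):
    for r in models.tip_of(n,e): c,w=np.round(r["at"]).astype(int); print(e,round(r["confidence"],2),c,w,W[w,c])
whereto([.641,.1125,.045],178.5)
```

```text
0.95 se (array([0.5605, 0.1137]), 185, 30, -1.39) [0.5409 0.1141 0.0296]
top plane [ 0.0294 -0.0006 -0.002 ]
red_end 0.89 281 291 [0.6431 0.1104 0.0297]
blue_end 0.9 282 98 [0.4817 0.1154 0.0312]
blue_end 0.4 239 377 [0.7493 0.065  0.0195]
t 10.7 at [0.5609 0.1145 0.1423] yaw 178.5763776947922 z [ 0.0008 -0.     -1.    ] q [ -0.3016  28.4377  78.8586  -0.0012  72.6596 -88.8776] F [ 0.3152 -1.242   0.5522] rz 0.07637769479219969 shift cm [-8.0135  0.0053  9.7252]
```

View pics/w5.png

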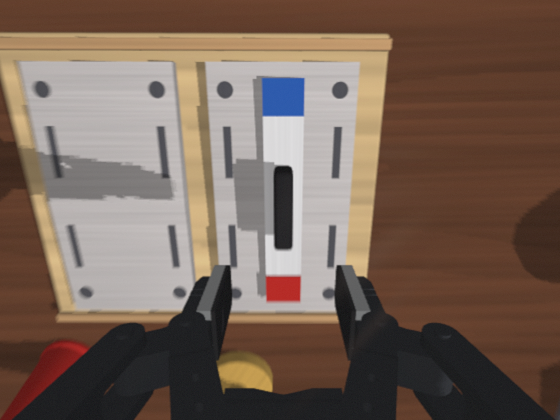

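The bar lies level in the middle of the +y plate, at columns 263–303 (slope 0.0006 rad). The red pad is at (283,289). Next I'll press red, with the fingers shut.

>>> jog_arm(
  plan="0 0 0 -2 0 0 255; 0 0 0 -3 0 0 255; 0 0 0 -2.5 0 1 255; 0 0 0 -0.5 0 2 255; 0 0 0 0 0 3 255; 0 0 0 0 0 3 255; 0 0 0 0 0 1.3 255; 0 0 0 0 0 0 255; 0 0 0 0 0 0 255",
)

```text
time_s: 11.45
position: [0.6404, 0.1125, 0.0377]
tool_rot: [[-1.0, 0.025, -0.003], [0.025, 1.0, 0.0], [0.003, -0.0, -1.0]]
ft_force: [1.1, -0.4, 1.2]
grip_width: 0.0004
gripper_force: 0.0
```

>>> jog_arm(
  plan="0 0 0 0 0 0.2 255; 0 0 0 0 0 0.1 255; 0 0 0 0 0 0 255; 0 0 0 0 0 0 255",
)

```text
time_s: 11.78
position: [0.6412, 0.1126, 0.0366]
tool_rot: [[-1.0, 0.025, 0.001], [0.025, 1.0, -0.0], [-0.001, 0.0, -1.0]]
ft_force: [-0.5, -0.4, -0.2]
grip_width: 0.0002
gripper_force: 0.0
```

>>> jog_arm(
  plan="0 0 0 0 0 0.2 255; 0 0 0 0 0 0.1 255; 0 0 0 0 0 0 255; 0 0 0 0 0 0 255",
)

```text
time_s: 12.12
position: [0.6409, 0.1125, 0.0328]
tool_rot: [[-1.0, 0.025, -0.0], [0.025, 1.0, -0.0], [0.0, -0.0, -1.0]]
ft_force: [-0.4, 0.4, 0.7]
grip_width: 0.0002
gripper_force: 0.0
```

>>> jog_arm(
  plan="0 0 0 0 0 0.1 255; 0 0 0 0 0 0.05 255; 0 0 0 0 0 0 255; 0 0 0 0 0 0 255",
)

```text
time_s: 12.45
position: [0.6409, 0.1126, 0.0313]
tool_rot: [[-1.0, 0.025, -0.0], [0.025, 1.0, 0.0], [0.0, 0.0, -1.0]]
ft_force: [0.6, 0.4, 0.1]
grip_width: -0.0001
gripper_force: 0.0
```

>>> jog_arm(
  plan="0 0 0 0 0 0.1 255; 0 0 0 0 0 0.05 255; 0 0 0 0 0 0 255; 0 0 0 0 0 0 255",
)

```text
time_s: 12.78
position: [0.6409, 0.1126, 0.0298]
tool_rot: [[-1.0, 0.025, -0.0], [0.025, 1.0, 0.0], [0.0, 0.0, -1.0]]
ft_force: [-0.2, 0.4, 0.0]
grip_width: 0.0002
gripper_force: 0.0
```

>>> jog_arm(
  plan="0 0 0 0 0 0.05 255; 0 0 0 0 0 0 255; 0 0 0 0 0 0 255",
)

```text
time_s: 13.03
position: [0.641, 0.1126, 0.0296]
tool_rot: [[-1.0, 0.025, 0.0], [0.025, 1.0, -0.0], [-0.0, -0.0, -1.0]]
ft_force: [-1.5, -0.6, 2.8]
grip_width: 0.0
gripper_force: 1.6
```

>>> jog_arm(
  plan="0 0 0 0 0 0.05 255; 0 0 0 0 0 0.05 255; 0 0 0 0 0 0 255; 0 0 0 0 0 0 255",
)

```text
time_s: 13.37
position: [0.641, 0.1126, 0.0296]
tool_rot: [[-1.0, 0.025, 0.001], [0.025, 1.0, -0.0], [-0.001, -0.0, -1.0]]
ft_force: [-4.2, -0.9, 10.8]
grip_width: -0.0002
gripper_force: 5.2
```

>>> jog_arm(
  plan="0 0 0 0 0 0.05 255; 0 0 0 0 0 0 255; 0 0 0 0 0 0 255; 0 0 0 0 0 0 255",
)

```text
time_s: 13.7
position: [0.6411, 0.1126, 0.0295]
tool_rot: [[-1.0, 0.025, 0.001], [0.025, 1.0, -0.0], [-0.001, -0.0, -1.0]]
ft_force: [-5.2, -0.7, 13.8]
grip_width: -0.0002
gripper_force: 6.9
```

Run:
```python
from h import *
np.set_printoptions(precision=4,suppress=True)
n="wrist"; im=imaging.get_image(n); W=cloud(im)
for r in models.tip_of(n,"blue_end"): c,w=np.round(r["at"]).astype(int); print(round(r["confidence"],2),c,w,W[w,c])
q=W.reshape(-1,3); a=np.radians(-1.45); d=(q[:,:2]-[.5615,.1137])@np.array([[np.cos(a),-np.sin(a)],[np.sin(a),np.cos(a)]])
m=(d[:,0]>-.09)&(d[:,0]<-.035)&(abs(d[:,1])<.012)&(q[:,2]<.05); print(m.sum(),np.polyfit(d[m,0],q[m,2],1),np.nanmedian(q[m,2]))
whereto([.4825,.1155,.045],178.5)
```

```text
233 [0.2507 0.0378] 0.028702710964632533
t 13.8 at [0.641  0.1126 0.0296] yaw 178.58201815095984 z [ 0.0012 -0.0002 -1.    ] q [ -0.4387  42.5283  71.8993  -0.0096  65.5052 -89.0168] F [-6.2864  0.1449 12.7834] rz 0.08201815095983989 shift cm [15.8563 -0.1207 -1.5439]
```

Red held: the tip stayed at 29.6 mm under 14 N, so it doesn't rock. Now the blue end.

>>> jog_arm(
  plan="0 0 0 0 0 -1 255; 0 0 0 0 0 -3 255; 0 0 0 1 0 -2 255; 0 0 0 3 0 0 255; 0 0 0 4 0 0 255; 0 0 0 4 0 0 255; 0 0 0 3 -0.1 0 255; 0 0 0 0.8 0 0 255; 0 0 0 0 0 2 255; 0 0 0 0 0 2 255",
)

```text
time_s: 14.63
position: [0.4839, 0.1155, 0.0487]
tool_rot: [[-1.0, 0.025, 0.004], [0.025, 1.0, -0.0], [-0.004, 0.0, -1.0]]
ft_force: [0.9, 0.0, 0.2]
grip_width: -0.0003
gripper_force: 0.0
```

>>> jog_arm(
  plan="0 0 0 0 0 1.3 255; 0 0 0 0 0 0.1 255; 0 0 0 0 0 0 255; 0 0 0 0 0 0 255; 0 0 0 0 0 0 255",
)

```text
time_s: 15.05
position: [0.4837, 0.1155, 0.0347]
tool_rot: [[-1.0, 0.025, 0.002], [0.025, 1.0, 0.0], [-0.002, 0.0, -1.0]]
ft_force: [0.7, -0.6, 0.3]
grip_width: 0.0002
gripper_force: 0.0
```

>>> jog_arm(
  plan="0 0 0 0 0 0.1 255; 0 0 0 0 0 0.1 255; 0 0 0 0 0 0.1 255; 0 0 0 0 0 0 255; 0 0 0 0 0 0 255",
)

```text
time_s: 15.47
position: [0.4829, 0.1155, 0.0308]
tool_rot: [[-1.0, 0.025, -0.0], [0.025, 1.0, -0.0], [0.0, -0.0, -1.0]]
ft_force: [0.1, 0.9, -1.0]
grip_width: -0.0
gripper_force: 0.0
```

>>> jog_arm(
  plan="0 0 0 0 0 0.1 255; 0 0 0 0 0 0.05 255; 0 0 0 0 0 0 255; 0 0 0 0 0 0 255",
)

```text
time_s: 15.8
position: [0.483, 0.1155, 0.0296]
tool_rot: [[-1.0, 0.025, 0.0], [0.025, 1.0, -0.0], [-0.0, -0.0, -1.0]]
ft_force: [-1.1, -0.7, 5.4]
grip_width: -0.0001
gripper_force: 2.4
```

>>> jog_arm(
  plan="0 0 0 0 0 0.05 255; 0 0 0 0 0 0.05 255; 0 0 0 0 0 0 255; 0 0 0 0 0 0 255; 0 0 0 0 0 0 255; 0 0 0 0 0 0 255",
)

```text
time_s: 16.3
position: [0.4831, 0.1155, 0.0295]
tool_rot: [[-1.0, 0.025, 0.001], [0.025, 1.0, -0.0], [-0.001, -0.0, -1.0]]
ft_force: [-3.9, 0.1, 17.1]
grip_width: 0.0004
gripper_force: 8.5
```

>>> jog_arm(
  plan="0 0 0 0 0 -1 255; 0 0 0 0 0 -3 255; 0 0 0 0 0 -4 255; 0 0 0 0 0 -4 255; 0 0 0 0 0 -3 255; 0 0 0 3 0 0 255; 0 0 0 3 0 0 255; 0 0 0 0 0 0 0; 0 0 0 0 0 0 0; 0 0 0 0 0 0 0",
)

```text
time_s: 17.13
position: [0.4236, 0.117, 0.1784]
tool_rot: [[-1.0, 0.025, 0.001], [0.025, 1.0, -0.0], [-0.001, 0.0, -1.0]]
ft_force: [0.0, 0.5, 0.9]
grip_width: 0.0359
gripper_force: 0.0
```

Run:
```python
from h import *
np.set_printoptions(precision=4,suppress=True)
n="wrist"; im=imaging.get_image(n); W=cloud(im); save(im,"w6.png")
r=models.outline_of(n,"straightedge")[0]; p=W[r["region"]]; print(rect(p[p[:,2]<.038]))
q=p[(p[:,2]>.02)&(p[:,2]<.038)]; print("plane",np.linalg.lstsq(np.c_[np.ones(len(q)),q[:,:2]-[.5615,.1145]],q[:,2],rcond=None)[0])
n="scene"; im=imaging.get_image(n); W=cloud(im)
for t in("thread_cone","pattern_weight","screwdriver"):
    for r in models.outline_of(n,t)[:1]: print(t,np.round(r["bbox"]),np.nanmedian(W[r["region"]],0))
```

```text
(array([0.5603, 0.1135]), 187, 32, -1.29)
plane [0.0294 0.0014 0.0045]
thread_cone [228. 272.  21.  34.] [ 0.7553 -0.1054  0.0475]
pattern_weight [291. 304.  28.  28.] [0.7733 0.0645 0.0175]
screwdriver [439. 265.   9.  69.] [0.5122 0.4178 0.0221]
```

View pics/w6.png

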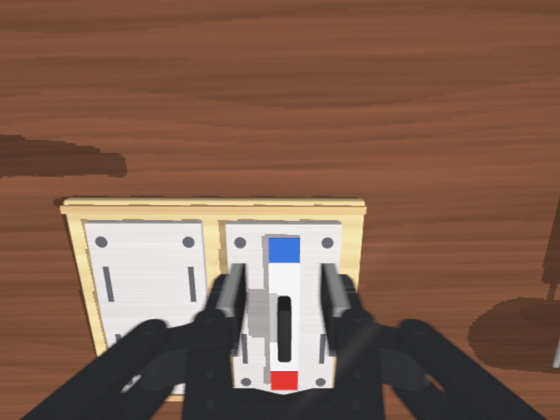

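The bar lies in the middle of the +y plate at columns 268–301, blue at (284,250) and red at (284,380). It stayed still and level in both presses, and the bystanders haven't moved. Handing in.

```bash
python3 -c "
from rig import job; print(job.close_job())"
```

```text
the job is handed in; nothing more can be done
None
```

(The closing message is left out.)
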